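# Push the soap dish and the jar back home on the bathroom ledge

## Task

Lifting nothing off the ledge, push the soap dish along the ledge into the corner of the raised L-shaped concrete lip, so that its long back side is flush against the long strip and its end is flush against the short strip. Then push the squat glass jar straight back until it stands against the long strip, beside the dish. Keep the jar upright, leave the dish home in its corner, and do not disturb the other things on the ledge.

Things in the scene. Friction and masses are not known exactly. Their poses are not given: they have to be found in the camera images.
- lip: Fixed L-shaped grey concrete lip, strips 22 mm high and wide. Origin: inner corner where the strips' inner faces meet, at ledge height. Long strip: 420 mm along +y from the corner, inner face at x = 0, strip on its +x (far) side. Short strip: 120 mm along -x (towards the robot), inner face at y = 0, strip on its -y side. Dish and jar start on the -x, +y side.
- dish: White plastic soap dish, loose rectangular tray with drain slots: 84 mm (x) by 130 mm (y), 24 mm high, upright sides, 5 mm walls, about 0.18 kg; slides under 1 to 4 N. Origin: centre of underside. Its +x long side is the back. Starts turned up to 0.4 rad from the lip. Home: axes parallel to the lip's, origin 42 mm from the long strip and 65 mm from the short strip.
- jar: Squat round glass jar with steel twist cap, loose, upright, 66 mm in diameter, 60 mm high, about 0.26 kg; slides under 2 to 6 N. Origin: centre of underside. Starts farther along the lip's +y than the dish, in front of the long strip; against the strip its axis is 33 mm from the strip's inner face.
- cup: Bystander: green plastic toothbrush cup, 72 mm wide, 100 mm high, with a toothbrush that reaches 195 mm high. Origin: centre of its underside. Stands outside the short strip.
- tumbler: Bystander: glass tumbler, 68 mm wide, 95 mm high. Origin: centre of its underside. Stands outside the short strip.
- clipper: Bystander: steel nail clipper lying flat, 60 mm long (x), 13 mm wide, about 13 mm high. Origin: centre of its underside. Lies near the robot-side end of the short strip.
- comb: Bystander: blue comb lying flat, 170 mm long (x), 32 mm wide, 5 mm thick. Origin: near the centre of its underside. Lies on the +y side of the jar.
- soap: Bystander: bar of soap, 52 x 82 x 24 mm (x, y, z). Origin: centre of its underside. Lies beyond the long strip.
- nailbrush: Bystander: wooden nail brush, 36 x 85 x 30 mm (x, y, z). Origin: centre of its underside. Lies beyond the long strip.
- rollon: Bystander: small grey roll-on bottle, 38 mm in diameter, 85 mm high. Origin: centre of its underside. Stands past the free end of the long strip.

How it is judged (in metres and radians):
On the way, in this order (a step that is already met when the one before it is completed fails the run):
1. the soap dish is home in the corner, flush against both strips (x of dish in the frame of lip between -0.048 and -0.035 m and y of dish in the frame of lip between 0.058 and 0.071 m and angle between the x axis of dish and the x axis of lip, either way round below 0.07 rad and height (world z) of dish below 0.005 m), for 0.2 s.
2. then the jar stands against the long strip (x of jar in the frame of lip between -0.039 and -0.025 m and y of jar in the frame of lip between 0.15 and 0.42 m and height (world z) of jar below 0.005 m and angle between jar's own z axis and vertical below 0.1 rad), for 0.2 s.
At the end, for the whole second after the job is handed in: The dish is flat on the ledge within 6 mm of touching both strips and within 0.07 rad of parallel; the jar stands upright within 6 mm of touching the long strip, beside the dish; both at rest (all of step 1 and all of step 2 and linear speed of each of dish, jar below 0.01 m/s).
It fails at once if the dish is lifted or tipped (6 mm or 0.15 rad) (height (world z) of dish above 0.006 m or angle between dish's own z axis and vertical above 0.15 rad).
It fails at once if the jar is lifted or tipped (6 mm or 0.25 rad) (height (world z) of jar above 0.006 m or angle between jar's own z axis and vertical above 0.25 rad).
It fails at once if a bystander (cup, tumbler, clipper, comb, soap, nail brush or roll-on bottle) is moved more than 15 mm (distance of any of cup, tumbler, clipper, comb, soap, nailbrush, rollon from where it was at the start of the episode above 0.015 m).
It also fails if it takes over 54 s, if anything falls off the work surface, if the arm or the gripper's body presses on something with over 40 N, if the wrist force passes 120 N, or if a joint passes its speed limit or range.

## Robot

A 6-joint arm with a two-finger parallel gripper is mounted at the origin on the work surface. World frame = base frame: x ahead of the robot, y to its left, z up, the work surface at z = 0. Lengths are in m, angles in degrees, forces in N, time in s.
With the tool pointing down it reaches from about 0.325 to 0.85 m from the base axis. Payload 4.4 kg.
Tool frame: the origin (TCP) lies between the finger pads; the fingertips stand 17 mm ahead of it and the grasp point (between the pads) lies 2 mm behind it; z points along the fingers, y is the line along which they close (so a half turn about z gives the same grasp; the last joint's range is limited). The gripper opens to 94 mm and grips with 3 to 60 N. Pads are 16 mm wide; open, the fingers measure 119 mm over their backs; the gripper's body (75 mm by 177 mm) begins 78 mm behind the grasp point.
Start: joints at [-73.367, 11.837, 88.321, -0, 79.842, -8.623], TCP at [0.245, -0.52, 0.222] pointing down, gripper open.
Joint ranges: [-156.59, 156.59], [-49.26, 127.26], [12.9, 141.05], [-63.56, 243.56], [4.71, 150.69], [-161.64, 161.64]. Speed limits (degrees/s): [159.86, 159.86, 180, 180, 180, 180].

## Interface

Orientations are given as a 3x3 rotation matrix whose columns are the frame's x, y, z axes.
In Python, from bench import sensors, optics, robot gives the robot as it stands. The module is installed in compiled form; this text tells all that it offers.
- The arm moves only by the tool carry_out, never from a script. Its argument "rows" is a list of rows, each an object with "translation": the shift along the world's x, y, z in cm, a list of three; "spin": the turn about the world's z in rad. A call has 1 to 12 rows; each row shifts and turns the commanded pose from where the row before left it; what a row does not reach is not made up. A row lasts 1/12 s, in which the tool goes at most 41.7 mm and 7.16 degrees, less where a joint would pass 70% of its speed; a pose out of reach is approached as far as the arm can. A call with a gripper value outside its range is refused whole. "grip" is the closure, from 0 (fully open) to 1 (shut), set as the call begins (left out, the last holds). The fingers move at their own pace and stop on an object; "squeeze" is the grip in N (left out, the last holds). Time passes only in rows, so rows that do not move let the fingers close. It gives the time, the measured TCP pose, the force, the opening and the grip force at its end, in the units of the state.
- sensors.observe(): the state, without advancing time (a new reading comes with each control period).
- optics.get_image(name): name is "scene" or "side" or "wrist"; returns the picture (400x640x3 uint8, red, green, blue); there is no depth.
- optics.calibration(name): a dict with "intrinsics" (3x3 intrinsics, pixels), "D" ([k1, k2, p1, p2, k3] as OpenCV has them; the pictures are not rectified), "origin" and "attitude" of the camera in the world. Camera axes: x right, y up, looking along -z (the intrinsics and any distortion apply to the point x, -y, -z); pixel columns grow to the right and rows downward; lengths in m; the calibration is good to about 2 mm. A picture is of the moment at which its call begins: read the wrist's pose just before it. calibration takes no time and is no camera call; for the wrist camera it gives the pose at the moment of the call.
- robot.sign_off(): hands the job in; it is judged then, once.
The state is a dict: "t": time; "joint_pos": joint angles; "qvel": joint speeds; "joint_efforts": joint torques, N m; "position": TCP position; "tool_rot": TCP orientation; "wrist_force": force on the tool from outside, world axes, zero at the start; "ft_torque": the same for the moment, N m; "gripper_width": finger opening in m; "gripper_force": force on a finger pad.
Only numpy, scipy, OpenCV 4.12 (cv2) and the standard library are available. Lean on these libraries where they do the work, as an engineer would, in place of code of your own. Each camera call takes 0.05 s, during which the arm holds its last target. There are 200 camera calls.

## Working session

There is one attempt and no reset: what is moved stays moved. The work goes in short steps, Python scripts to look and compute and a tool call to move; the robot and the scene stay as the last step left them, time stands still between calls to the robot, and variables do not carry over. Pictures are saved under pics/ and viewed, at most 10 in all, crops included, and the job is handed in when it is done.

Besides the shell and the picture viewer there is one more tool, called after "Call:" by a JSON object that holds its "method" and its "body", one argument or row to a line. carry_out: Moves the arm, as the interface text tells. Its arguments: {"type":"object","properties":{"rows":{"type":"array"},"grip":{"type":"number"},"squeeze":{"type":"number"}},"required":["rows"]}

```bash
mkdir -p pics; cat > h.py <<'E'
import numpy as np, cv2
from bench import sensors, optics, robot
def snap(n,f):
    im=optics.get_image(n); cv2.imwrite('pics/'+f,im[:,:,::-1]); return im
def cal(n):
    c=optics.calibration(n); return np.array(c['intrinsics']),np.array(c['D']),np.array(c['origin']),np.array(c['attitude'])
def px2w(n,uv,z=0):
    K,D,o,R=cal(n); p=cv2.undistortPoints(np.array(uv,float).reshape(-1,1,2),K,D).reshape(-1,2)
    d=np.c_[p[:,0],-p[:,1],-np.ones(len(p))]@R.T
    z=np.broadcast_to(z,len(p)); return o+d*((z-o[2])/d[:,2])[:,None]
def w2px(n,P):
    K,D,o,R=cal(n); q=(np.array(P,float).reshape(-1,3)-o)@R; q=q*[1,-1,-1]
    return cv2.projectPoints(q,np.zeros(3),np.zeros(3),K,D)[0].reshape(-1,2)
E
python3 - <<'E'
from h import *
for n in('scene','side'):
    snap(n,n+'0.png'); print(cal(n)[2:])
s=sensors.observe();print(s['t'],s['position'],s['tool_rot'],s['wrist_force'])
E
```

```text
(array([ 0.9683499 , -0.61403915,  0.98039381]), array([[ 0.80864822, -0.47219673,  0.3508822 ],
       [ 0.58821113,  0.63905704, -0.49559435],
       [ 0.00978429,  0.6071543 ,  0.79452371]]))
(array([0.3811912 , 0.84889997, 0.53304415]), array([[-0.97023508,  0.13453962, -0.20135289],
       [-0.24135348, -0.46921362,  0.84946282],
       [ 0.01980889,  0.87277584,  0.48771911]]))
0.1 [ 0.2451171  -0.51940249  0.22143382] [[ 9.04423098e-01  4.26636284e-01 -5.83275364e-04]
 [ 4.26636590e-01 -9.04421155e-01  1.89600844e-03]
 [ 2.81379418e-04 -1.96364044e-03 -9.99998032e-01]] [0.20539302 0.17170655 0.07507186]
```

View pics/scene0.png

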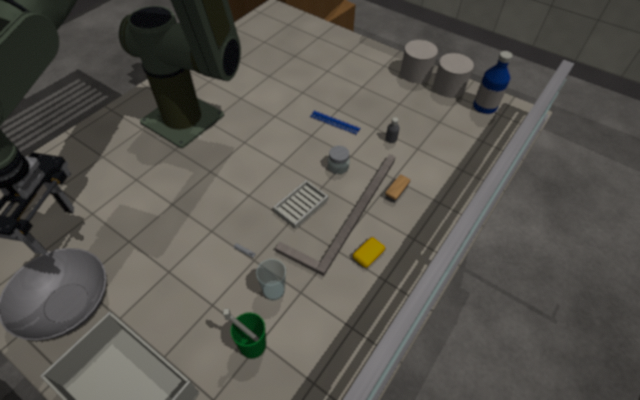

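View pics/side0.png

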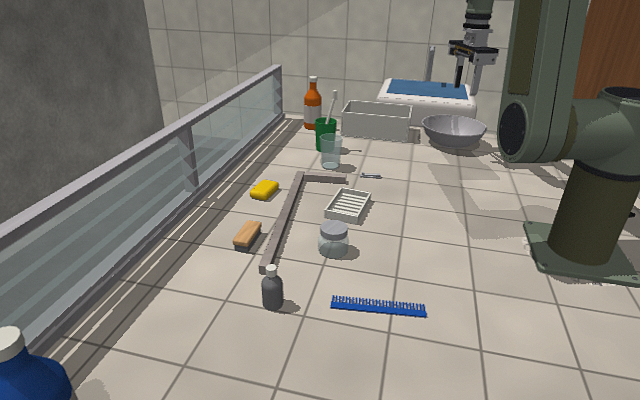

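The scene view shows the dish at about (301,204), the jar at (338,160), the lip corner near (322,268) with the long strip running to (392,157), the clipper at (243,250), the tumbler at (271,280) and the comb at (335,122). The side view agrees: jar (333,238), dish (348,205). Next I'll enlarge both to get exact pixels.

```bash
python3 - <<'E'
import cv2
a=cv2.imread('pics/scene0.png')[140:290,225:415]; cv2.imwrite('pics/sc.png',cv2.resize(cv2.convertScaleAbs(a,alpha=1.5),None,fx=4,fy=4,interpolation=cv2.INTER_CUBIC))
a=cv2.imread('pics/side0.png')[155:275,240:395]; cv2.imwrite('pics/sd.png',cv2.resize(a,None,fx=5,fy=5,interpolation=cv2.INTER_CUBIC))
E
```

```text
(no output)
```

View pics/sc.png

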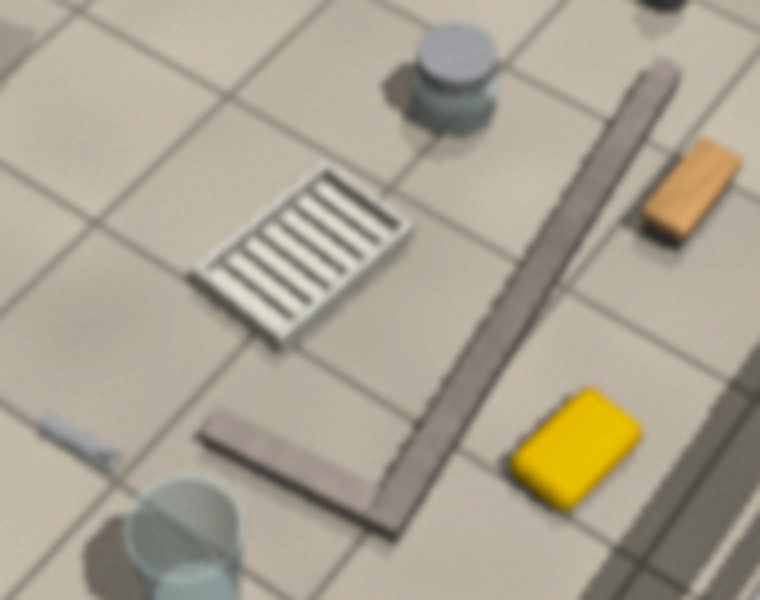

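View pics/sd.png

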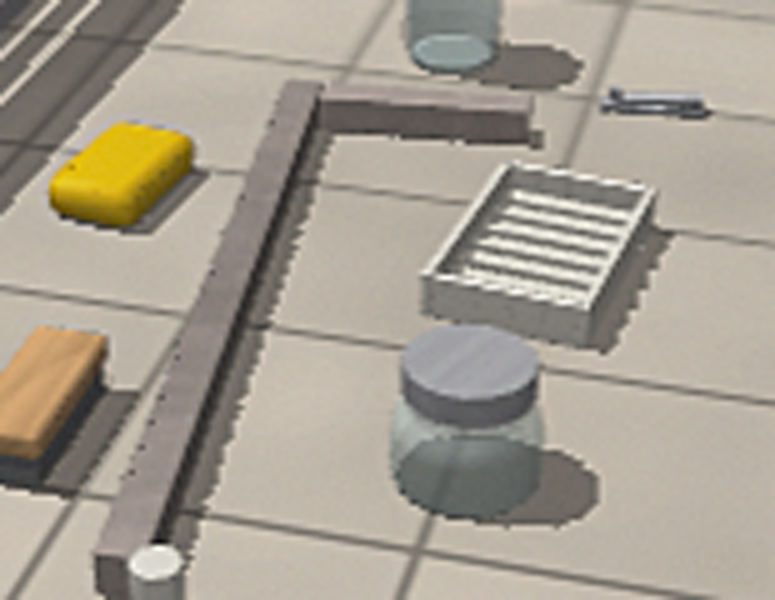

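```bash
cat > m.py <<'E'
from h import *
def S(p):return (np.array(p,float)+.5)/4-.5+[225,140]
def D(p):return (np.array(p,float)+.5)/5-.5+[240,155]
np.set_printoptions(precision=4,suppress=True)
lab=['lipcorner','longend','shortend_in','d1','d2','d3','d4','jar','jarbase','clipper']
zs=[.022]*3+[.024]*4+[.06,0,.006]
a=px2w('scene',S([(372,492),(647,66),(215,410),(322,165),(412,225),(282,342),(192,272),(457,53),(453,98),(80,440)]),zs)
b=px2w('side',D([(322,98),(150,548),(532,98),(590,308),(425,275),(505,162),(655,187),(470,362),(468,478),(655,103)]),zs)
for l,p,q in zip(lab,a,b): print(l,p,q)
for n,c in(('scene',a),('side',b)):
    d=c[3:7]; print(n,'dish',d.mean(0),[np.linalg.norm(d[i]-d[(i+1)%4]) for i in range(4)],'short strip',np.linalg.norm(c[0]-c[2]),'long',np.linalg.norm(c[0]-c[1]))
    u=c[1]-c[0]; print('lip ydir ang',np.degrees(np.arctan2(u[1],u[0]))-90)
    u=d[0]-d[3]; w=d[1]-d[2]; print('dish y ang',np.degrees(np.arctan2(u[1],u[0]))-90,np.degrees(np.arctan2(w[1],w[0]))-90)
E
python3 m.py
```

```text
lipcorner [ 0.6653 -0.1764  0.022 ] [ 0.6663 -0.1727  0.022 ]
longend [0.6197 0.2335 0.022 ] [0.6212 0.2381 0.022 ]
shortend_in [ 0.5502 -0.1878  0.022 ] [ 0.5518 -0.2062  0.022 ]
d1 [0.4844 0.013  0.024 ] [0.4828 0.0147 0.024 ]
d2 [0.5662 0.007  0.024 ] [0.5645 0.0062 0.024 ]
d3 [ 0.5535 -0.1224  0.024 ] [ 0.5505 -0.1206  0.024 ]
d4 [ 0.4702 -0.1136  0.024 ] [ 0.4695 -0.1147  0.024 ]
jar [0.5178 0.1299 0.06  ] [0.5171 0.1303 0.06  ]
jarbase [0.5118 0.1387 0.    ] [0.5158 0.1295 0.    ]
clipper [ 0.488  -0.2491  0.006 ] [ 0.4866 -0.253   0.006 ]
scene dish [ 0.5186 -0.054   0.024 ] [np.float64(0.08207621237451104), np.float64(0.13010352956556367), np.float64(0.08376237769690935), np.float64(0.12737645946302606)] short strip 0.11566667492414003 long 0.41241523979597283
lip ydir ang 6.339696394351677
dish y ang -6.381821184128398 -5.613115294880643
side dish [ 0.5168 -0.0536  0.024 ] [np.float64(0.08220009569473635), np.float64(0.12761159716495213), np.float64(0.08127294159561825), np.float64(0.13002170641665164)] short strip 0.11924091820130414 long 0.41327163979961307
lip ydir ang 6.259820747220871
dish y ang -5.874460953497859 -6.306400582221855
```

Both cameras agree, and the known sizes check out. The lip corner is at (0.666,-0.175) with yaw +6.3°, the dish at (0.518,-0.054) with yaw -6°, and the jar at (0.5175,0.130). The plan is to square the dish by pushing its front with both open fingers. Then I slide it along the strip by its end, and finally push the jar.

Call:
{"method": "carry_out", "body": {
  "rows": [
    {"translation":[1.6,3.8,0],"spin":-0.0275},
    {"translation":[1.6,3.8,0],"spin":-0.0275},
    {"translation":[1.6,3.8,0],"spin":-0.0275},
    {"translation":[1.6,3.8,0],"spin":-0.0275},
    {"translation":[1.6,3.8,0],"spin":-0.0275},
    {"translation":[1.6,3.8,0],"spin":-0.0275},
    {"translation":[1.6,3.8,0],"spin":-0.0275},
    {"translation":[1.6,3.8,0],"spin":-0.0275},
    {"translation":[1.6,3.8,0],"spin":-0.0275},
    {"translation":[1.6,3.8,0],"spin":-0.0275},
    {"translation":[1.6,3.8,0],"spin":-0.0275},
    {"translation":[1.6,3.8,0],"spin":-0.0275}
  ],
  "grip": 0
}}

```text
t: 1.1
position: [0.4373, -0.0619, 0.2223]
tool_rot: [[0.994, 0.109, -0.0], [0.109, -0.994, -0.0], [-0.0, 0.0, -1.0]]
wrist_force: [0.3, 0.2, 0.8]
gripper_width: 0.0941
gripper_force: 0.0
```

Call:
{"method": "carry_out", "body": {
  "rows": [
    {"translation":[0,0,-3],"spin":0},
    {"translation":[0,0,-3.5],"spin":0},
    {"translation":[0,0,-3.5],"spin":0},
    {"translation":[0,0,-3.5],"spin":0},
    {"translation":[0,0,-3],"spin":0},
    {"translation":[0,0,-2],"spin":0},
    {"translation":[0,0,-1],"spin":0},
    {"translation":[0,0,0],"spin":0},
    {"translation":[0,0,0],"spin":0}
  ]
}}

```text
t: 1.85
position: [0.4374, -0.0641, 0.0275]
tool_rot: [[0.994, 0.111, -0.0], [0.111, -0.994, 0.0], [-0.0, -0.0, -1.0]]
wrist_force: [0.4, -0.5, 0.1]
gripper_width: 0.0941
gripper_force: 0.0
```

Call:
{"method": "carry_out", "body": {
  "rows": [
    {"translation":[0.7,0.08,0],"spin":0},
    {"translation":[0.7,0.08,0],"spin":0},
    {"translation":[0.7,0.08,0],"spin":0},
    {"translation":[0.7,0.08,0],"spin":0},
    {"translation":[0.7,0.08,0],"spin":0},
    {"translation":[0.7,0.08,0],"spin":0},
    {"translation":[0.7,0.08,0],"spin":0},
    {"translation":[0.7,0.08,0],"spin":0},
    {"translation":[0.7,0.08,0],"spin":0},
    {"translation":[0.7,0.08,0],"spin":0},
    {"translation":[0.7,0.08,0],"spin":0},
    {"translation":[0.7,0.08,0],"spin":0}
  ]
}}

```text
t: 2.85
position: [0.522, -0.0543, 0.0273]
tool_rot: [[0.994, 0.111, -0.0], [0.111, -0.994, 0.0], [-0.0, -0.0, -1.0]]
wrist_force: [-1.7, -0.8, 0.2]
gripper_width: 0.0939
gripper_force: 0.5
```

```bash
python3 - <<'E'
from h import *
im=snap('side','side1.png'); cv2.imwrite('pics/s1.png',cv2.resize(im[150:280,230:400,::-1],None,fx=4.5,fy=4.5,interpolation=2))
E
```

```text
(no output)
```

View pics/s1.png

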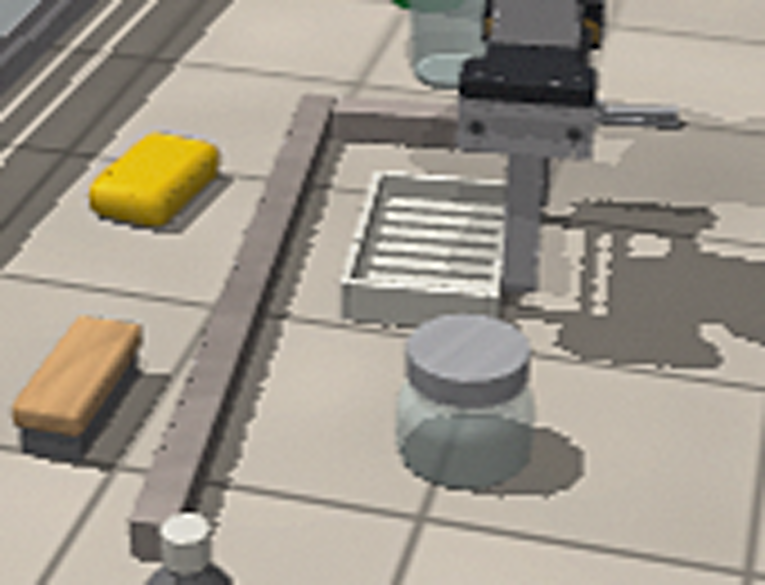

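The dish is now parallel to the strip with both fingers on its front side (front edge about x=500 in the crop, jar untouched). About 38 mm remain to the strip.

Call:
{"method": "carry_out", "body": {
  "rows": [
    {"translation":[0.6,0.066,0],"spin":0},
    {"translation":[0.6,0.066,0],"spin":0},
    {"translation":[0.6,0.066,0],"spin":0},
    {"translation":[0.6,0.066,0],"spin":0},
    {"translation":[0.5,0.055,0],"spin":0},
    {"translation":[0.3,0.033,0],"spin":0},
    {"translation":[0.2,0.022,0],"spin":0},
    {"translation":[0.1,0.011,0],"spin":0},
    {"translation":[0.1,0.011,0],"spin":0},
    {"translation":[0,0,0],"spin":0}
  ]
}}

```text
t: 3.73
position: [0.5574, -0.0504, 0.0275]
tool_rot: [[0.994, 0.111, 0.0], [0.111, -0.994, 0.0], [0.0, -0.0, -1.0]]
wrist_force: [-0.8, 0.5, 0.4]
gripper_width: 0.0941
gripper_force: 0.3
```

Call:
{"method": "carry_out", "body": {
  "rows": [
    {"translation":[0.1,0.011,0],"spin":0},
    {"translation":[0.1,0.011,0],"spin":0},
    {"translation":[0.1,0.011,0],"spin":0},
    {"translation":[0,0,0],"spin":0}
  ]
}}

```text
t: 4.07
position: [0.5604, -0.0502, 0.0275]
tool_rot: [[0.994, 0.111, 0.0], [0.111, -0.994, -0.0], [-0.0, 0.0, -1.0]]
wrist_force: [-1.5, -0.1, 0.3]
gripper_width: 0.0941
gripper_force: 0.5
```

Call:
{"method": "carry_out", "body": {
  "rows": [
    {"translation":[0.1,0.011,0],"spin":0},
    {"translation":[0.1,0.011,0],"spin":0},
    {"translation":[0.1,0.011,0],"spin":0}
  ]
}}

```text
t: 4.32
position: [0.5606, -0.05, 0.0271]
tool_rot: [[0.994, 0.112, -0.007], [0.112, -0.994, -0.0], [-0.007, -0.0, -1.0]]
wrist_force: [-9.6, -2.4, 6.1]
gripper_width: 0.0939
gripper_force: 4.7
```

Contact with the long strip is confirmed (about 10 N). Now I back off, raise the gripper, turn it 90° with the fingers narrowed, and go behind the dish's +y end.

Call:
{"method": "carry_out", "body": {
  "rows": [
    {"translation":[-1.5,-0.165,0],"spin":0},
    {"translation":[-1.8,-0.2,0],"spin":0},
    {"translation":[0,0,2.7],"spin":0},
    {"translation":[0,0,2.7],"spin":0},
    {"translation":[0,0,2.7],"spin":0},
    {"translation":[0,0,0],"spin":0.12},
    {"translation":[0,0,0],"spin":0.12},
    {"translation":[1.3,2.4,0],"spin":0.12},
    {"translation":[1.3,2.5,0],"spin":0.12},
    {"translation":[1.3,2.5,0],"spin":0.12},
    {"translation":[1.3,2.4,0],"spin":0.12},
    {"translation":[1.3,2.4,0],"spin":0.12}
  ],
  "grip": 0.57
}}

```text
t: 5.32
position: [0.5967, 0.0699, 0.1088]
tool_rot: [[0.577, 0.817, 0.002], [0.817, -0.577, 0.0], [0.002, 0.002, -1.0]]
wrist_force: [0.3, 0.2, 0.0]
gripper_width: 0.0406
gripper_force: 0.0
```

Call:
{"method": "carry_out", "body": {
  "rows": [
    {"translation":[0,0,0],"spin":0.122},
    {"translation":[0,0,0],"spin":0.122},
    {"translation":[0,0,0],"spin":0.122},
    {"translation":[0,0,0],"spin":0.122},
    {"translation":[0,0,0],"spin":0.122},
    {"translation":[0,0,0],"spin":0.121},
    {"translation":[0,0,0],"spin":0}
  ]
}}

```text
t: 5.9
position: [0.596, 0.0688, 0.1086]
tool_rot: [[-0.113, 0.994, 0.002], [0.994, 0.113, 0.0], [0.0, 0.002, -1.0]]
wrist_force: [1.0, 1.2, -0.1]
gripper_width: 0.0404
gripper_force: 0.0
```

```bash
cat > lip.py <<'E'
from h import *
C=np.array([.666,-.175]);t=np.radians(6.3);L=np.array([[np.cos(t),-np.sin(t)],[np.sin(t),np.cos(t)]])
E
python3 - <<'E'
from lip import *
s=sensors.observe();p=s['position'];print(p,L.T@(p[:2]-C),s['joint_pos'],np.degrees(np.arctan2(s['tool_rot'][1][0],s['tool_rot'][0][0])),s['gripper_width'])
im=snap('scene','scene2.png'); cv2.imwrite('pics/s2.png',cv2.resize(cv2.convertScaleAbs(im[130:290,240:420,::-1],alpha=1.5),None,fx=3.7,fy=3.7,interpolation=2))
E
```

```text
[0.59597589 0.06876606 0.1085856 ] [-0.04285173  0.249978  ] [-1.69250626e+00  2.12115287e+01  9.06617178e+01  2.63426090e-02
  6.80414325e+01 -8.16763104e+00] 96.4653017929066 0.04043572116672187
```

View pics/s2.png

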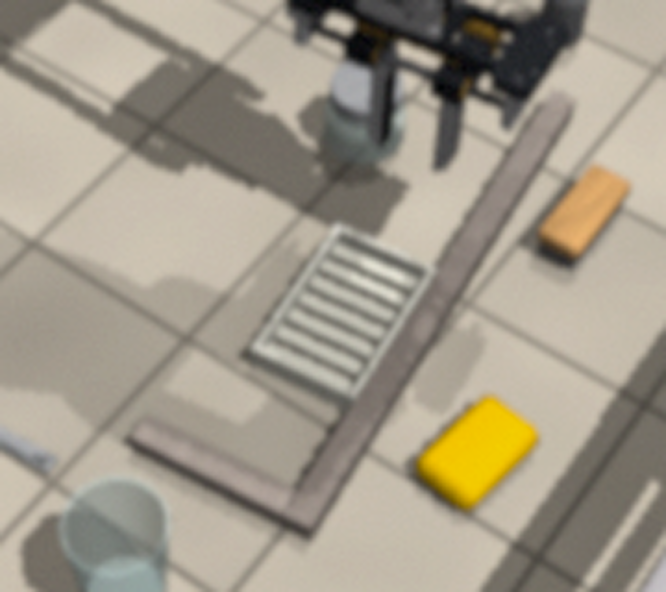

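The dish lies flush along the long strip (crop edge about (430,270) to (350,395)), with its +y end near y=0.20 in lip axes. The fingers are clear of both the jar and the strip. Now I descend and push along the strip.

Call:
{"method": "carry_out", "body": {
  "rows": [
    {"translation":[-0.1,0,-3],"spin":0},
    {"translation":[0,0,-3],"spin":0},
    {"translation":[0,0,-1.5],"spin":0},
    {"translation":[0,0,-0.6],"spin":0},
    {"translation":[0,0,0],"spin":0},
    {"translation":[0.077,-0.7,0],"spin":0},
    {"translation":[0.077,-0.7,0],"spin":0},
    {"translation":[0.077,-0.7,0],"spin":0},
    {"translation":[0.077,-0.7,0],"spin":0},
    {"translation":[0.077,-0.7,0],"spin":0},
    {"translation":[0.077,-0.7,0],"spin":0},
    {"translation":[0.077,-0.7,0],"spin":0}
  ]
}}

```text
t: 6.95
position: [0.6001, 0.0188, 0.028]
tool_rot: [[-0.11, 0.994, 0.001], [0.994, 0.11, 0.0], [0.0, 0.001, -1.0]]
wrist_force: [-0.7, 1.8, 1.2]
gripper_width: 0.0402
gripper_force: 0.7
```

Call:
{"method": "carry_out", "body": {
  "rows": [
    {"translation":[0.077,-0.7,0],"spin":0},
    {"translation":[0.077,-0.7,0],"spin":0},
    {"translation":[0.077,-0.7,0],"spin":0},
    {"translation":[0.077,-0.7,0],"spin":0},
    {"translation":[0.077,-0.7,0],"spin":0},
    {"translation":[0.077,-0.7,0],"spin":0},
    {"translation":[0.066,-0.6,0],"spin":0},
    {"translation":[0.044,-0.4,0],"spin":0},
    {"translation":[0.033,-0.3,0],"spin":0},
    {"translation":[0,0,0],"spin":0}
  ]
}}

```text
t: 7.78
position: [0.6058, -0.0364, 0.0274]
tool_rot: [[-0.11, 0.994, 0.0], [0.994, 0.11, -0.001], [-0.001, -0.0, -1.0]]
wrist_force: [0.2, 0.1, -0.7]
gripper_width: 0.0403
gripper_force: 0.0
```

Call:
{"method": "carry_out", "body": {
  "rows": [
    {"translation":[0.011,-0.1,0],"spin":0},
    {"translation":[0.011,-0.1,0],"spin":0},
    {"translation":[0.011,-0.1,0],"spin":0},
    {"translation":[0.011,-0.1,0],"spin":0},
    {"translation":[0.011,-0.1,0],"spin":0},
    {"translation":[0,0,0],"spin":0}
  ]
}}

```text
t: 8.28
position: [0.6057, -0.0378, 0.0273]
tool_rot: [[-0.111, 0.994, -0.001], [0.994, 0.111, 0.004], [0.004, -0.001, -1.0]]
wrist_force: [-0.8, 6.3, 2.3]
gripper_width: 0.0403
gripper_force: 3.8
```

Call:
{"method": "carry_out", "body": {
  "rows": [
    {"translation":[0.011,-0.1,0],"spin":0},
    {"translation":[0.011,-0.1,0],"spin":0},
    {"translation":[0.011,-0.1,0],"spin":0}
  ]
}}

```text
t: 8.53
position: [0.6055, -0.038, 0.0274]
tool_rot: [[-0.111, 0.994, -0.003], [0.994, 0.111, 0.009], [0.009, -0.002, -1.0]]
wrist_force: [-3.6, 16.0, 5.5]
gripper_width: 0.0402
gripper_force: 8.2
```

```bash
python3 - <<'E'
from h import *
im=snap('scene','scene3.png'); a=cv2.resize(cv2.convertScaleAbs(im[180:280,260:390,::-1],alpha=1.5),None,fx=6,fy=6,interpolation=2)
cv2.imwrite('pics/s3.png',a)
E
```

```text
(no output)
```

View pics/s3.png

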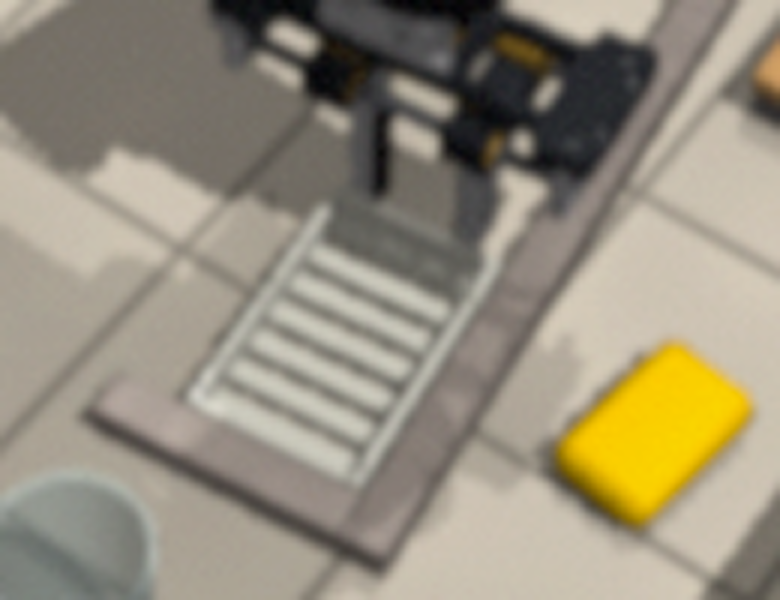

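The dish sits in the corner, with its end against the short strip (crop (195,400) to (355,485)) and its back along the long strip, and contact is firm. I retract along +y and raise.

Call:
{"method": "carry_out", "body": {
  "rows": [
    {"translation":[-0.11,1.0,0],"spin":0},
    {"translation":[-0.22,2.0,0],"spin":0},
    {"translation":[0,0,2.7],"spin":0},
    {"translation":[0,0,2.7],"spin":0},
    {"translation":[0,0,2.7],"spin":0},
    {"translation":[-2.5,2.2,0],"spin":-0.12},
    {"translation":[-2.5,2.2,0],"spin":-0.12},
    {"translation":[-2.5,2.2,0],"spin":-0.12},
    {"translation":[-2.5,2.2,0],"spin":-0.12},
    {"translation":[-2.5,2.2,0],"spin":-0.12},
    {"translation":[-2.4,2.2,0],"spin":-0.12},
    {"translation":[0,0,0],"spin":-0.12}
  ]
}}

```text
t: 9.58
position: [0.4492, 0.1211, 0.1075]
tool_rot: [[0.668, 0.745, -0.004], [0.745, -0.668, 0.0], [-0.003, -0.003, -1.0]]
wrist_force: [-0.6, -0.1, -1.0]
gripper_width: 0.0406
gripper_force: 0.0
```

Call:
{"method": "carry_out", "body": {
  "rows": [
    {"translation":[0,0,0],"spin":-0.122},
    {"translation":[0,0,0],"spin":-0.122},
    {"translation":[0,0,0],"spin":-0.122},
    {"translation":[0,0,0],"spin":-0.122},
    {"translation":[0,0,0],"spin":-0.122},
    {"translation":[0,0,0],"spin":-0.122},
    {"translation":[0,0,0],"spin":0}
  ]
}}

```text
t: 10.17
position: [0.4545, 0.1182, 0.1086]
tool_rot: [[0.994, 0.108, 0.001], [0.108, -0.994, -0.001], [0.001, 0.001, -1.0]]
wrist_force: [0.1, 0.9, -0.2]
gripper_width: 0.0405
gripper_force: 0.0
```

```bash
python3 - <<'E'
from lip import *
np.set_printoptions(precision=4,suppress=True)
s=sensors.observe();p=s['position'];print(p,L.T@(p[:2]-C),np.degrees(np.arctan2(s['tool_rot'][1][0],s['tool_rot'][0][0])))
q=px2w('side',[(331,308),(426,316),(331,297)],[0,0,.005])[:,:2]
print('comb',(q-C)@L); print('jar',L.T@(np.array([.5175,.130])-C))
im=snap('scene','scene4.png'); a=cv2.resize(cv2.convertScaleAbs(im[130:280,250:420,::-1],alpha=1.5),None,fx=4,fy=4,interpolation=2)
cv2.imwrite('pics/s4.png',a)
E
```

```text
[0.4545 0.1182 0.1086] [-0.178   0.3146] 6.199510740249724
comb [[-0.1298  0.4939]
 [-0.2982  0.4881]
 [-0.1272  0.471 ]]
jar [-0.1141  0.3195]
```

View pics/s4.png

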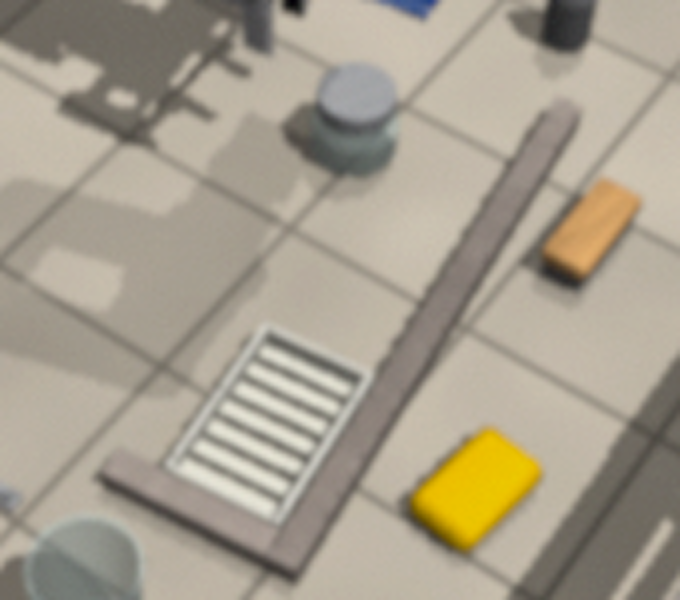

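The dish stayed home after the retract, flush along both strips in the crop, and the jar at (355,118) hasn't moved. The comb starts at y=0.47 in lip axes, well clear. Now I descend behind the jar and push.

Call:
{"method": "carry_out", "body": {
  "rows": [
    {"translation":[-0.05,0.5,-2.5],"spin":0},
    {"translation":[0,0,-2.7],"spin":0},
    {"translation":[0,0,-1.7],"spin":0},
    {"translation":[0,0,-0.9],"spin":0},
    {"translation":[0,0,0],"spin":0},
    {"translation":[0.5,0.055,0],"spin":0},
    {"translation":[0.5,0.055,0],"spin":0},
    {"translation":[0.5,0.055,0],"spin":0},
    {"translation":[0.5,0.055,0],"spin":0},
    {"translation":[0.5,0.055,0],"spin":0},
    {"translation":[0.5,0.055,0],"spin":0},
    {"translation":[0.5,0.055,0],"spin":0}
  ]
}}

```text
t: 11.22
position: [0.4885, 0.1274, 0.0306]
tool_rot: [[0.994, 0.11, -0.002], [0.11, -0.994, -0.0], [-0.002, -0.0, -1.0]]
wrist_force: [-3.1, -0.9, 2.3]
gripper_width: 0.0405
gripper_force: 2.2
```

Call:
{"method": "carry_out", "body": {
  "rows": [
    {"translation":[0.6,0.066,0],"spin":0},
    {"translation":[0.6,0.066,0],"spin":0},
    {"translation":[0.6,0.066,0],"spin":0},
    {"translation":[0.6,0.066,0],"spin":0},
    {"translation":[0.6,0.066,0],"spin":0},
    {"translation":[0.6,0.066,0],"spin":0},
    {"translation":[0.6,0.066,0],"spin":0},
    {"translation":[0.6,0.066,0],"spin":0},
    {"translation":[0.6,0.066,0],"spin":0},
    {"translation":[0.5,0.055,0],"spin":0},
    {"translation":[0.3,0.033,0],"spin":0},
    {"translation":[0,0,0],"spin":0}
  ]
}}

```text
t: 12.22
position: [0.5521, 0.1343, 0.0305]
tool_rot: [[0.994, 0.109, 0.002], [0.109, -0.994, 0.0], [0.002, 0.0, -1.0]]
wrist_force: [-0.9, 1.0, -0.2]
gripper_width: 0.0403
gripper_force: 0.1
```

Call:
{"method": "carry_out", "body": {
  "rows": [
    {"translation":[0.3,0.033,0],"spin":0},
    {"translation":[0.3,0.033,0],"spin":0},
    {"translation":[0.2,0.022,0],"spin":0},
    {"translation":[0.1,0.011,0],"spin":0},
    {"translation":[0.1,0.011,0],"spin":0},
    {"translation":[0,0,0],"spin":0}
  ]
}}

```text
t: 12.72
position: [0.561, 0.1353, 0.0304]
tool_rot: [[0.994, 0.11, 0.0], [0.11, -0.994, 0.0], [0.0, -0.0, -1.0]]
wrist_force: [-1.9, 0.3, -0.0]
gripper_width: 0.0405
gripper_force: 0.8
```

Call:
{"method": "carry_out", "body": {
  "rows": [
    {"translation":[0.1,0.011,0],"spin":0},
    {"translation":[0.1,0.011,0],"spin":0}
  ]
}}

```text
t: 12.88
position: [0.5627, 0.1355, 0.0304]
tool_rot: [[0.994, 0.11, -0.0], [0.11, -0.994, -0.0], [-0.0, -0.0, -1.0]]
wrist_force: [-1.5, -0.2, -0.3]
gripper_width: 0.0402
gripper_force: 0.9
```

Call:
{"method": "carry_out", "body": {
  "rows": [
    {"translation":[0.1,0.011,0],"spin":0},
    {"translation":[0.1,0.011,0],"spin":0},
    {"translation":[0.1,0.011,0],"spin":0}
  ]
}}

```text
t: 13.13
position: [0.5659, 0.1358, 0.0304]
tool_rot: [[0.994, 0.11, 0.0], [0.11, -0.994, 0.0], [0.0, -0.0, -1.0]]
wrist_force: [-1.0, 0.1, -2.0]
gripper_width: 0.0405
gripper_force: 0.9
```

Call:
{"method": "carry_out", "body": {
  "rows": [
    {"translation":[0.1,0.011,0],"spin":0},
    {"translation":[0.1,0.011,0],"spin":0}
  ]
}}

```text
t: 13.3
position: [0.5664, 0.1359, 0.0302]
tool_rot: [[0.994, 0.11, -0.004], [0.11, -0.994, -0.0], [-0.004, 0.0, -1.0]]
wrist_force: [-6.5, -0.1, 3.8]
gripper_width: 0.0403
gripper_force: 3.2
```

The jar has met the strip (6.5 N). I retract and check.

Call:
{"method": "carry_out", "body": {
  "rows": [
    {"translation":[0,0,0],"spin":0},
    {"translation":[-0.5,-0.055,0],"spin":0},
    {"translation":[-1.5,-0.165,0],"spin":0},
    {"translation":[-3,-0.33,0],"spin":0},
    {"translation":[-3,-0.33,0],"spin":0},
    {"translation":[-1,-0.11,0],"spin":0},
    {"translation":[0,0,0],"spin":0},
    {"translation":[0,0,0],"spin":0},
    {"translation":[0,0,0],"spin":0}
  ]
}}

```text
t: 14.05
position: [0.4807, 0.1263, 0.0315]
tool_rot: [[0.994, 0.109, 0.004], [0.109, -0.994, 0.0], [0.004, 0.0, -1.0]]
wrist_force: [0.2, -0.5, -0.1]
gripper_width: 0.0405
gripper_force: 0.0
```

```bash
python3 - <<'E'
from h import *
im=snap('side','side5.png'); cv2.imwrite('pics/s5.png',cv2.resize(im[150:320,230:400,::-1],None,fx=3.5,fy=3.5,interpolation=2))
E
```

```text
(no output)
```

View pics/s5.png

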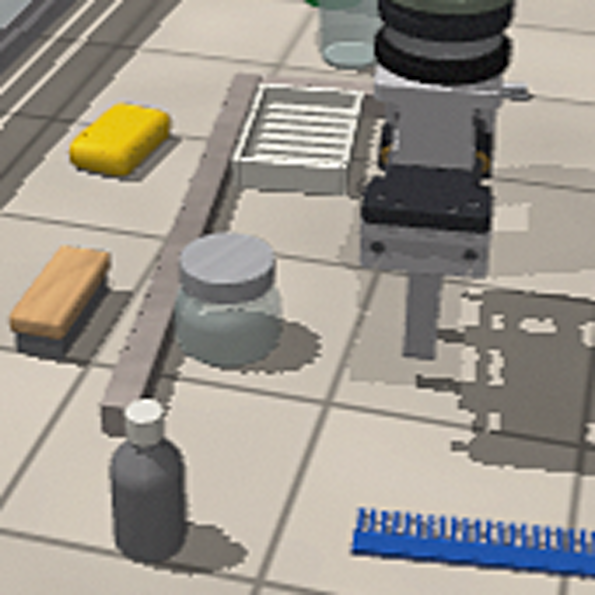

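The jar stands upright against the long strip (cap centre about (228,260) in the crop). The dish is in its corner and the bystanders are untouched. One numeric check, then I hand in.

```bash
python3 - <<'E'
from lip import *
f=lambda p:(np.array(p,float)+.5)/3.5-.5+[230,150]
q=px2w('side',f([(227,260),(238,162),(350,168),(362,92),(262,85)]),[.06]+[.024]*4)[:,:2]
l=(q-C)@L; print(l, 'dish',l[1:].mean(0))
E
```

```text
[[-0.03178026  0.32147056]
 [-0.0049452   0.13474128]
 [-0.08642941  0.12993272]
 [-0.08212159  0.00316987]
 [-0.0012411   0.00437161]] dish [-0.04368433  0.06805387]
```

```bash
python3 -c "
from bench import robot; print(robot.sign_off())"
```

```text
the job is handed in; nothing more can be done
None
```

I handed the job in after about 14 of the 54 s, with the dish flush in its corner, the jar upright against the long strip, and no bystander seen to move in the last pictures; sign-off gave no verdict.

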